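# Find the hidden catch of the key lockbox

### The arm

A 6-joint arm with a two-finger parallel gripper is mounted at the origin on the work surface. World frame = base frame: x ahead of the robot, y to its left, z up, the work surface at z = 0. Lengths are in m, angles in degrees, forces in N, time in s.
With the tool pointing down it reaches from about 0.375 to 0.9 m from the base axis. Payload 3.1 kg.
Tool frame: the origin (TCP) lies at the very end of the fingers, on their centre line; the grasp point (between the pads) lies 19 mm behind it; z points along the fingers, y is the direction in which the jaws open and shut (so a half turn about z gives the same grasp; the last joint's range is limited). The gripper opens to 87 mm and grips with 3 to 60 N. Pads are 19 mm wide; open, the fingers measure 117 mm over their backs; the gripper's body (75 mm by 190 mm) begins 51 mm behind the grasp point.
Start: joints at [-80.587, 30.224, 82.088, -0, 67.689, -10.227], TCP at [0.21, -0.589, 0.223] pointing down, gripper open.
Joint ranges: [-176.69, 176.69], [-43.24, 126.21], [12.49, 139.97], [-82, 262], [0, 151.66], [-163.58, 163.58]. Speed limits (degrees/s): [159.86, 159.86, 180, 180, 180, 180].

### API

Orientations are given as a 3x3 rotation matrix whose columns are the frame's x, y, z axes.
In Python, from rig import read_state, capture, hand_in gives the robot as it stands. The module is installed in compiled form; this text tells all that it offers.
- The arm moves only by the tool move_arm, never from a script. Its arguments are lists of equal length, an entry for each row: "linear": the shift along the tool's x, y, z in cm, a list of three; "angular": the turn, a rotation vector about the tool's x, y, z in rad, a list of three; "fingers": the gripper command: -1 is fully open, 1 is shut, values between are in proportion. In form: {"linear": [[tx, ty, tz], ...], "angular": [[wx, wy, wz], ...], "fingers": [fingers, ...]}. A call has 1 to 12 rows; each row is the pose to reach, as a shift and turn from the pose measured when the call began, along the tool's axes at that moment; what a row does not reach only later rows make up. A row lasts 1/12 s, in which the tool goes at most 41.7 mm and 7.16 degrees, less where a joint would pass 70% of its speed; a pose out of reach is approached as far as the arm can. A call with a gripper value outside its range is refused whole. The fingers move at their own pace and stop on an object; the grip force is fixed at half the most. Time passes only in rows, so rows that repeat a pose let the fingers close. It gives the time, the measured TCP pose, the force and the opening at its end, in the units of the state.
- read_state(): the state, without advancing time (a new reading comes with each control period).
- capture(name): name is "scene" or "top"; returns a dict with "color" (400x640x3 uint8, red, green, blue), "fx", "fy", "cx", "cy" (pixels), "view" (4x4, takes a point from world to camera coordinates). Camera axes: x right, y down, z forward; pixel columns grow to the right and rows downward; lengths in m; the calibration is good to about 2 mm. A picture is of the moment at which its call begins. There is no depth.
- hand_in(): hands the job in, once; it reports no verdict.
The state is a dict: "time_s": time; "joint_positions": joint angles; "qvel": joint speeds; "tau": joint torques, N m; "position": TCP position; "tcp_rot": TCP orientation; "force": force on the tool from outside, world axes, zero at the start; "moment": the same for the moment, N m; "opening": opening from 0.0 (shut) to 1.0 (fully open).
Only numpy, scipy, OpenCV 4.12 (cv2) and the standard library are available. Lean on these libraries where they do the work, as an engineer would, in place of code of your own. Each camera call takes 0.05 s, during which the arm holds its last target. There are 200 camera calls.

### The job

The key door of the tin lockbox is held by a hidden catch: of the four identical recessed discs in the flat top panel, one is sprung and the other three are solid. Feel across the discs with the fingertips until one gives, push that one fully in so that the key door springs open, then let go and leave the door standing open. Do not move or pick up anything else on the shelf.

Things in the scene. Friction and masses are not known exactly. Their poses are not given: they have to be found in the camera images.
- lockbox: small grey-green tin lockbox screwed to the shelf, 160 (its x) by 250 (its y) by 70 high; origin at the centre of its underside, z up, x away from its lever-latch side. The half of the top at negative x (towards the robot) is the panel with the discs, the other half the key door. The tarnished steel lever latch on the front wall is already undone, does not move, stands out 11
- panel_mid (a point): centre of the rigid flat panel's face, 80 by 250, axes as the lockbox's (70 above and 40 before its origin). Four identical darker round discs, 47 across in 49 wells, faces 2 below the panel's: centres at y = -87, -29, +29, +87, x = 0 from this point. One, differing each time, is the sprung catch; three are rigid
- catch (a joint): travel of the sprung disc in m: 0 at rest, 0.006 fully in. It starts to give at about 1.5 to 3 N and bottoms at about 5 N; the door is let go somewhere between 2.5 and 4.5 mm of travel, so push it home. It springs back out when let go
- key_door (a joint): opening of the flush beige key door in rad: 0 shut, up to 0.7. It is 75 by 236, hinged along the lockbox's +x edge; its edge next to the panel springs up about 48 by itself, in under two seconds, when the catch is pushed in, and its spring keeps it open
- flashlight: orange rubber-cased flashlight lying on its side, 130 long, 38 high; origin under its middle. Bystander
- coaster: round walnut coaster, 94 across, 9 thick; origin at the centre of its underside. Bystander
- car_keys: two chrome car keys on a ring and clip, lying flat, about 115 long, 6 high; origin under the ring. Bystander
- watch_charger: white smartwatch puck charger, 60 across, 10 high; origin at the centre of its underside. Bystander
- earbud_case: white earbud case, 48 x 62 x 24 high; origin at the centre of its underside. Bystander
- mug: blue mug, 80 across, 90 high; origin at the centre of its underside. Bystander

How it is judged:
By the outcome, as a careful person would: the job done as asked, in the order asked, and still so for the second after the job is handed in, with the robot touching nothing.
It also fails if it takes over 48 s, if anything falls off the work surface, if the arm or the gripper's body presses on something with over 40 N, if the wrist force passes 120 N, or if a joint passes its speed limit or range.

## Working session

There is one attempt and no reset: what is moved stays moved. The work goes in short steps, Python scripts to look and compute and a tool call to move; the robot and the scene stay as the last step left them, time stands still between calls to the robot, and variables do not carry over. Pictures are saved under pics/ and viewed, about 8 in all and at most 12, crops included, and the job is handed in when it is done.

Besides the shell and the picture viewer there is one more tool, called after "Emit:" as a command line: name --argument value ..., lists and objects as JSON in quotes. move_arm: Moves the arm, as the interface text tells. Its arguments: {"type":"object","properties":{"linear":{"type":"array"},"angular":{"type":"array"},"fingers":{"type":"array"}},"required":["linear","angular","fingers"]}

```bash
mkdir -p pics; cat > h.py <<'E'
import numpy as np, cv2
from rig import read_state, capture
def snap(n,f):
    c=capture(n); cv2.imwrite(f,c["color"][:,:,::-1]); return c
def ray(c,u,v,z):
    V=np.array(c["view"]);R=V[:3,:3];t=V[:3,3]
    o=-R.T@t; d=R.T@np.array([(u-c["cx"])/c["fx"],(v-c["cy"])/c["fy"],1]); return o+d*(z-o[2])/d[2]
def proj(c,p):
    V=np.array(c["view"]);q=V[:3,:3]@p+V[:3,3]; return np.array([c["fx"]*q[0]/q[2]+c["cx"],c["fy"]*q[1]/q[2]+c["cy"]])
E
python3 - <<'E'
from h import *
import pickle
for n in("scene","top"):
    c=snap(n,f"pics/{n}0.png"); pickle.dump(c,open(n+".pkl","wb"))
s=read_state(); print(s["time_s"],s["position"],np.round(s["tcp_rot"],3),s["force"],s["opening"])
E
```

```text
0.1 [ 0.20999397 -0.58797524  0.22163284] [[ 0.942  0.336 -0.   ]
 [ 0.336 -0.942  0.002]
 [ 0.    -0.002 -1.   ]] [-0.34703924 -0.12288951  0.09855649] 1.001194099666346
```

View pics/top0.png

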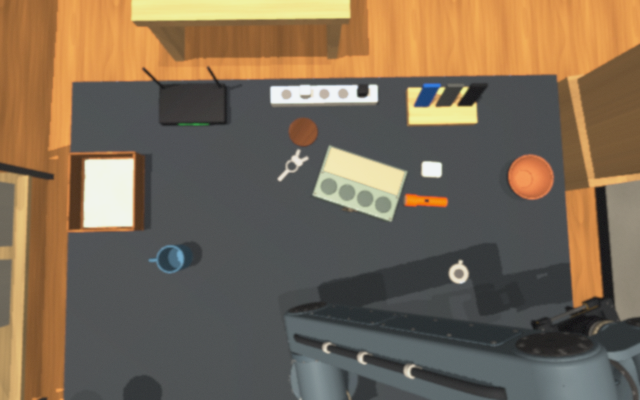

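View pics/scene0.png

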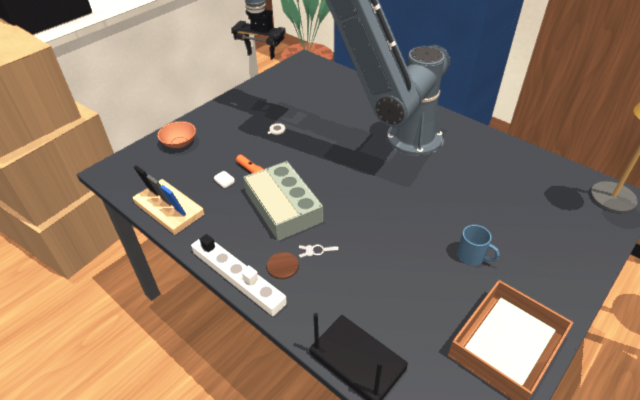

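The top view shows the lockbox at about (360,183), with the discs near (333,186), (348,192), (365,198) and (383,205) and the door beyond them. The flashlight is at (426,200). In the scene view the discs run from (282,170) to (305,200).

```bash
python3 - <<'E'
from h import *
import pickle
def discs(n,box,k=6):
    c=pickle.load(open(n+".pkl","rb")); u0,v0,u1,v1=box
    im=cv2.resize(c["color"][v0:v1,u0:u1],None,fx=k,fy=k,interpolation=cv2.INTER_CUBIC)
    g=cv2.cvtColor(im,cv2.COLOR_RGB2GRAY)
    m=cv2.adaptiveThreshold(g,255,cv2.ADAPTIVE_THRESH_MEAN_C,cv2.THRESH_BINARY_INV,151,8)
    out=[]
    for q in cv2.findContours(m,cv2.RETR_LIST,cv2.CHAIN_APPROX_NONE)[0]:
        a=cv2.contourArea(q)/k/k
        if 80<a<500 and a/(cv2.contourArea(cv2.convexHull(q))/k/k)>.9:
            M=cv2.moments(q);u=(M['m10']/M['m00']+.5)/k-.5+u0;v=(M['m01']/M['m00']+.5)/k-.5+v0
            out.append((u,v)); print(n,round(u,1),round(v,1),round(a),np.round(ray(c,u,v,.068),4))
    cv2.imwrite(f"pics/m_{n}.png",np.hstack([im[:,:,::-1],cv2.cvtColor(m,cv2.COLOR_GRAY2BGR)]))
discs("top",(308,140,412,226));discs("scene",(240,155,330,240))
c=pickle.load(open("top.pkl","rb"))
for p in [(327,147),(407,171),(390,220),(313,195)]: print(p,np.round(ray(c,*p,.07),3))
E
```

```text
top 382.5 203.4 178 [ 0.5263 -0.1883  0.068 ]
top 364.9 197.5 192 [ 0.5454 -0.1351  0.068 ]
top 346.8 191.4 190 [ 0.565  -0.0805  0.068 ]
top 329.3 185.5 174 [ 0.5842 -0.0275  0.068 ]
scene 304.7 203.1 119 [ 0.5818 -0.0266  0.068 ]
scene 296.3 192.1 121 [ 0.5624 -0.0801  0.068 ]
scene 288.2 181.5 112 [ 0.5429 -0.1347  0.068 ]
scene 280.6 171.5 95 [ 0.5235 -0.1882  0.068 ]
(327, 147) [ 0.703 -0.023  0.07 ]
(407, 171) [ 0.624 -0.266  0.07 ]
(390, 220) [ 0.475 -0.209  0.07 ]
(313, 195) [0.556 0.023 0.07 ]
```

Emit:
move_arm --linear '[[43.1,-27.1,8],[43.1,-27.1,8],[43.1,-27.1,8],[43.1,-27.1,8],[43.1,-27.1,8],[43.1,-27.1,8],[43.1,-27.1,8],[43.1,-27.1,8],[43.1,-27.1,8],[43.1,-27.1,8],[43.1,-27.1,8],[43.1,-27.1,8]]' --angular '[[0,0,0.69],[0,0,0.69],[0,0,0.69],[0,0,0.69],[0,0,0.69],[0,0,0.69],[0,0,0.69],[0,0,0.69],[0,0,0.69],[0,0,0.69],[0,0,0.69],[0,0,0.69]]' --fingers '[1,1,1,1,1,1,1,1,1,1,1,1]'

```text
time_s: 1.1
position: [0.5137, -0.2009, 0.1448]
tcp_rot: [[0.94, -0.34, -0.001], [-0.34, -0.94, 0.002], [-0.002, -0.002, -1.0]]
force: [0.4, -1.0, -0.3]
opening: 0.172
```

```bash
cat > go.py <<'E'
import sys
from h import *
s=read_state();R=np.array(s["tcp_rot"]);p=np.array(s["position"])
t=np.array([float(a) for a in sys.argv[1:4]])
bx=np.array([.941,-.339,0]);by=np.array([.339,.941,0]);Rt=np.c_[bx,-by,[0,0,-1]]
print(s["time_s"],p.round(4),np.round(s["force"],2),round(s["opening"],2),"lin cm",(R.T@(t-p)*100).round(2),"rot",cv2.Rodrigues(R.T@Rt)[0].ravel().round(3))
E
python3 go.py .525 -.188 .09
```

```text
1.1 [ 0.5137 -0.2009  0.1448] [ 0.39 -1.03 -0.3 ] 0.17 lin cm [ 0.64 -1.59  5.48] rot [-0.002  0.002 -0.002]
```

Emit:
move_arm --linear '[[0.6,-1.6,2],[0.6,-1.6,4],[0.6,-1.6,5.5],[0.6,-1.6,5.5],[0.6,-1.6,5.5],[0.6,-1.6,5.5]]' --angular '[[0,0,0],[0,0,0],[0,0,0],[0,0,0],[0,0,0],[0,0,0]]' --fingers '[1,1,1,1,1,1]'

```text
time_s: 1.6
position: [0.525, -0.1883, 0.0903]
tcp_rot: [[0.94, -0.341, -0.0], [-0.341, -0.94, 0.002], [-0.001, -0.002, -1.0]]
force: [-0.2, -0.1, 0.9]
opening: 0.002
```

```bash
python3 go.py .525 -.188 .068; python3 -c "
from h import *
snap('scene','pics/s1.png');i=cv2.imread('pics/s1.png')[120:250,200:360];cv2.imwrite('pics/s1c.png',cv2.resize(i,None,fx=4,fy=4,interpolation=2))"
```

```text
1.6 [ 0.525  -0.1883  0.0903] [-0.22 -0.14  0.86] 0.0 lin cm [-0.   -0.02  2.23] rot [-0.002  0.001 -0.002]
```

View pics/s1c.png

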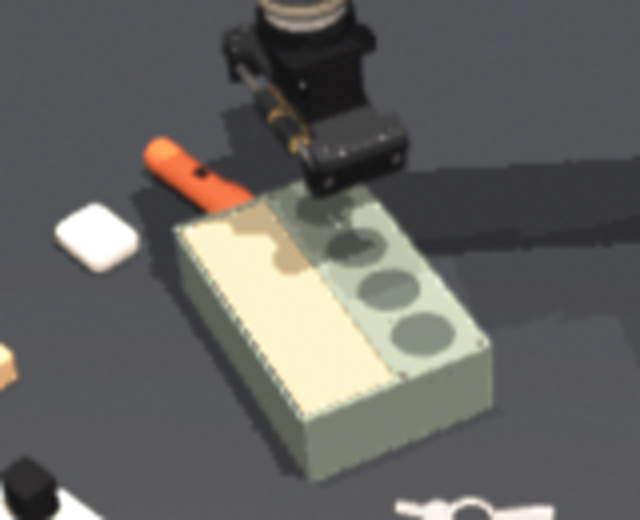

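The fingers are shut over the first disc, at about (320,205) in the crop. Next I probe downwards.

Emit:
move_arm --linear '[[0,0,0.7],[0,0,1.4],[0,0,1.8],[0,0,2.0],[0,0,2.1],[0,0,2.2],[0,0,2.3],[0,0,2.35],[0,0,2.4],[0,0,2.4]]' --angular '[[0,0,0],[0,0,0],[0,0,0],[0,0,0],[0,0,0],[0,0,0],[0,0,0],[0,0,0],[0,0,0],[0,0,0]]' --fingers '[1,1,1,1,1,1,1,1,1,1]'

```text
time_s: 2.48
position: [0.5252, -0.1885, 0.0684]
tcp_rot: [[0.94, -0.341, 0.001], [-0.341, -0.94, 0.001], [0.0, -0.001, -1.0]]
force: [-3.6, 1.3, 11.0]
opening: 0.009
```

11 N at z = 0.068 with no travel, so this disc is rigid. On to the second disc.

Emit:
move_arm --linear '[[0,0,-1],[0,0,-2],[0,-2,-2],[0,-4,-2],[0,-5.7,-2],[0,-5.7,-2],[0,-5.7,-2],[0,-5.7,-2]]' --angular '[[0,0,0],[0,0,0],[0,0,0],[0,0,0],[0,0,0],[0,0,0],[0,0,0],[0,0,0]]' --fingers '[1,1,1,1,1,1,1,1]'

```text
time_s: 3.15
position: [0.5448, -0.1355, 0.0889]
tcp_rot: [[0.94, -0.34, 0.001], [-0.34, -0.94, 0.0], [0.001, -0.001, -1.0]]
force: [-0.7, 0.0, 0.2]
opening: 0.007
```

```bash
python3 go.py .5442 -.135 .068
```

```text
3.15 [ 0.5448 -0.1355  0.0889] [-0.68  0.03  0.23] 0.01 lin cm [-0.07 -0.02  2.09] rot [-0.001 -0.001 -0.001]
```

Emit:
move_arm --linear '[[0,0,0.7],[0,0,1.4],[0,0,1.8],[0,0,2.0],[0,0,2.1],[0,0,2.2],[0,0,2.25],[0,0,2.3],[0,0,2.3],[0,0,2.3]]' --angular '[[0,0,0],[0,0,0],[0,0,0],[0,0,0],[0,0,0],[0,0,0],[0,0,0],[0,0,0],[0,0,0],[0,0,0]]' --fingers '[1,1,1,1,1,1,1,1,1,1]'

```text
time_s: 3.98
position: [0.5449, -0.1354, 0.0661]
tcp_rot: [[0.94, -0.34, 0.002], [-0.34, -0.94, 0.0], [0.002, -0.001, -1.0]]
force: [-1.5, -0.8, 2.6]
opening: 0.006
```

It gives: z is down to 0.066 at only 2.6 N. I'll push it home.

Emit:
move_arm --linear '[[0,0,0.15],[0,0,0.3],[0,0,0.45],[0,0,0.6],[0,0,0.75],[0,0,0.75],[0,0,0.75]]' --angular '[[0,0,0],[0,0,0],[0,0,0],[0,0,0],[0,0,0],[0,0,0],[0,0,0]]' --fingers '[1,1,1,1,1,1,1]'

```text
time_s: 4.57
position: [0.5452, -0.1355, 0.062]
tcp_rot: [[0.94, -0.34, 0.003], [-0.34, -0.941, -0.001], [0.003, -0.0, -1.0]]
force: [-5.8, 1.5, 26.5]
opening: 0.002
```

It bottomed at 0.062, which is 6 mm of travel. Letting go, straight up.

Emit:
move_arm --linear '[[0,0,-1],[0,0,-3],[0,0,-6],[0,0,-9],[0,0,-12],[-4,0,-14],[-8,0,-14],[-12,0,-14],[-12,0,-14],[-12,0,-14],[-12,0,-14],[-12,0,-14]]' --angular '[[0,0,0],[0,0,0],[0,0,0],[0,0,0],[0,0,0],[0,0,0],[0,0,0],[0,0,0],[0,0,0],[0,0,0],[0,0,0],[0,0,0]]' --fingers '[1,1,1,1,1,1,1,1,1,1,1,1]'

```text
time_s: 5.57
position: [0.4341, -0.0956, 0.202]
tcp_rot: [[0.94, -0.34, 0.006], [-0.34, -0.94, -0.002], [0.007, -0.0, -1.0]]
force: [0.3, -0.4, -0.4]
opening: 0.001
```

Emit:
move_arm --linear '[[0,0,0],[0,0,0],[0,0,0],[0,0,0],[0,0,0],[0,0,0],[0,0,0],[0,0,0],[0,0,0],[0,0,0],[0,0,0],[0,0,0]]' --angular '[[0,0,0],[0,0,0],[0,0,0],[0,0,0],[0,0,0],[0,0,0],[0,0,0],[0,0,0],[0,0,0],[0,0,0],[0,0,0],[0,0,0]]' --fingers '[1,1,1,1,1,1,1,1,1,1,1,1]'

```text
time_s: 6.57
position: [0.4341, -0.0956, 0.202]
tcp_rot: [[0.94, -0.34, 0.006], [-0.34, -0.94, -0.002], [0.007, -0.0, -1.0]]
force: [0.4, 0.3, -0.5]
opening: 0.006
```

```bash
python3 go.py .5442 -.135 .068; python3 -c "
from h import *
snap('scene','pics/s2.png');i=cv2.imread('pics/s2.png')[120:300,170:360];cv2.imwrite('pics/s2c.png',cv2.resize(i,None,fx=3,fy=3,interpolation=2))"
```

```text
6.5667 [ 0.4341 -0.0956  0.202 ] [ 0.41  0.29 -0.5 ] 0.01 lin cm [11.61 -0.04 13.48] rot [-0.    -0.007 -0.001]
```

View pics/s2c.png

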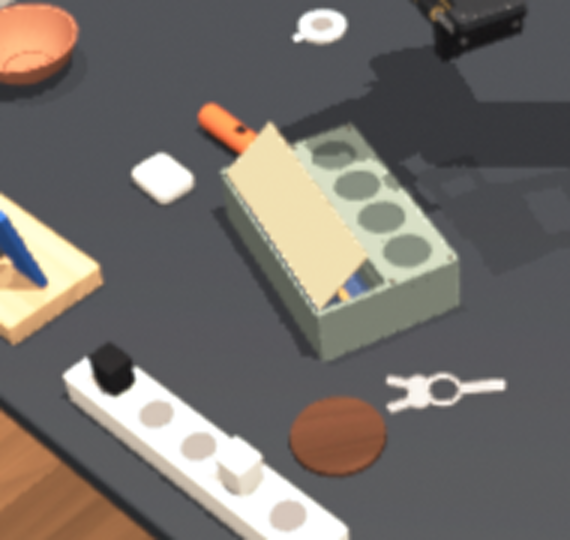

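The door stands open: its raised edge runs from (270,125) to (365,260) and the contents show beneath it. The bystanders look unmoved and the arm is clear.

```bash
python3 -c "
from rig import hand_in; print(hand_in())"
```

```text
the job is handed in; nothing more can be done
None
```

The key door is open and the job was handed in at about 6.6 s of the 48 s allowed.

- **Finding the catch:** I pressed with the fingers shut, starting at the disc at y = -87. It was solid, reading 11 N with no travel. The next one, at y = -29, gave way at about 2.6 N.
- **Opening the door:** I pushed that disc about 6 mm to its stop (26.5 N) and then withdrew straight up. I did not probe the other two discs, since the catch was already found.
- **Last checks:** The final picture shows the door standing open two seconds after I let go. The arm was clear, with the force reading near zero. The nearby items look unmoved by eye; I did not measure them, and the mug was outside that picture. No checks failed or disagreed.

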